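# Flip down the length stop and butt the rail against it

## Task

Set up the next cut at the mitre box: push the middle one of the three flip-stops on the fence over towards you so that its foot drops fully down in front of the fence, leaving the other two folded back. Then push the wooden rail along the bed until it lies flush along the fence with its end butted against that stop. Do it all by pushing with the fingertips: never lift the rail off the bed, and leave the other tools where they are.

Things in the scene. Friction and masses are not known exactly. Their poses are not given: they have to be found in the camera images.
- station: Mitre box with a long fence, fixed. 12 mm plywood bed (x -110 to +45, y -400 to +400 mm); aluminium fence 30 mm thick, its front face at x = 0, its top 57 mm above the bench. Origin: on the bench under the fence's front face, half-way along. x points away from the robot, square to the fence; y runs along the fence to the robot's left; z up. Turned up to 5 degrees.
- box_front (a point): Middle of the top edge of the mitre box's front wall, 62 mm above the bench. That beech wall is 110 mm long (y = -130 to -20 mm of the mitre box's frame) and 14 mm thick (x = -85 to -71 mm); the back wall is equal and in line with the fence (x = 0 to 14 mm). The rail lies through the 71 mm channel between them.
- rail_center (a point): Planed pine rail to be pushed, loose, 360 x 45 x 20 mm, about 0.16 kg, flat on the bed through the mitre box, some 5 to 22 mm off the fence and slightly askew at the start, its top 32 mm above the bench. This point: its centre, half-way up. Its y runs along its length towards the stops, its x across it towards the fence.
- rail_stop_end (a point): Centre of the rail's end face on the stops' side (its +y), 180 mm from the rail's centre. It starts 50 mm or more short of the middle stop's foot when that is down.
- rail_push_end (a point): Centre of the rail's other end face (its -y), on the open part of the bed on the other side of the mitre box from the stops, 180 mm from the rail's centre.
- stop_mid: Carriage of the middle one of three equal flip-stops, clamped on top of the fence, fixed. Origin: on the fence's top, in line with its front face, mid-width; axes as the mitre box. 44 mm wide, 30 mm deep, 29 mm high, with a round clamping knob low behind it out to x = 52 mm. The foot's hinge runs along y at x = 6, z = 22 mm.
- flip_mid (a joint): Swing of the middle stop's foot about its hinge: 2.88 rad = folded back over the fence (as it starts, to 0.13 rad), 0 = fully down in front of the fence. Pushed towards the robot past about 2.4 rad it tips over and drops down by itself within about 1.5 s (0.1 kg, little friction).
- foot_mid (a point): Point on the middle foot, a 12 mm thick aluminium plate: on its 60 mm long narrow edge that faces away from the robot when folded back, 14 mm below the edge's upper end, about 142 mm above the bench then; the plate's top is at about 155 mm. A push here towards the robot flips it. The point turns with the foot: when that is down, the edge faces the robot.
- face_mid (a point): Fixed point at the centre of where the middle foot's stop face comes to stand when down, 22 mm above the bench and 26 mm before the fence. The face is square to the fence, 40 mm wide (6 to 46 mm before the fence), from 3 mm above the bed up. The rail's end butts on it.
- stop_short: Carriage of the stop nearest the mitre box, the same as the middle one; the rail passes under its folded foot.
- flip_short (a joint): Swing of that stop's foot, as for the middle one; it starts folded back and stays so.
- stop_long: Carriage of the stop farthest from the mitre box, the same as the middle one.
- flip_long (a joint): Swing of that stop's foot, as for the middle one; it starts folded back and stays so.
- backsaw: Back saw (brass-backed, wooden handle, 350 mm long, 22 mm thick) lying flat on the bench on the robot's side of the mitre box. To be left alone. Origin: on its underside, about its middle.
- offcut: Short pine offcut, 45 x 70 x 20 mm, on the bed near the end of the fence, by the stop farthest from the mitre box. To be left alone. Origin: on its underside, about its middle.
- trysquare: Try square, 90 mm dark wooden stock and 120 mm steel blade, 16 mm thick, lying flat behind the fence. To be left alone. Origin: on its underside, about its middle.
- glue: White glue bottle, 60 mm across and 165 mm tall, standing behind the fence. To be left alone. Origin: on its underside, about its middle.
- tape: Black tape measure, 62 x 62 x 34 mm, behind the fence. To be left alone. Origin: on its underside, about its middle.
- pencil: Flat carpenter's pencil, 165 mm long and 8 mm thick, on the bench in front of the bed. To be left alone. Origin: on its underside, about its middle.
- screwtin: Small open steel tin, 72 mm across and 42 mm tall, behind the fence. To be left alone. Origin: on its underside, about its middle.

How it is judged:
By the outcome, as a careful person would: the job done as asked, in the order asked, and still so for the second after the job is handed in, with the robot touching nothing.
It also fails if it takes over 70 s, if anything falls off the work surface, if the arm or the gripper's body presses on something with over 40 N, if the wrist force passes 120 N, or if a joint passes its speed limit or range.

## Robot

A 6-joint arm with a two-finger parallel gripper is mounted at the origin on the work surface. World frame = base frame: x ahead of the robot, y to its left, z up, the work surface at z = 0. Lengths are in m, angles in rad, forces in N, time in s.
With the tool pointing down it reaches from about 0.35 to 0.975 m from the base axis. Payload 4.9 kg.
Tool frame: the origin (TCP) lies at the very end of the fingers, on their centre line; the grasp point (between the pads) lies 19 mm behind it; z points along the fingers, y is the line along which they close (so a half turn about z gives the same grasp; the last joint's range is limited). The gripper opens to 85 mm and grips with 20 to 120 N. Pads are 22 mm wide; open, the fingers measure 114 mm over their backs; the gripper's body (76 mm by 85 mm) begins 54 mm behind the grasp point. The pads swing forward as they close: fully open they stand 13 mm farther back than shut.
Start: joints at [-1.246, 0.053, 1.613, -0, 1.476, -0.119], TCP at [0.268, -0.564, 0.231] pointing down, gripper open.
Joint ranges: [-3.01, 3.01], [-1.01, 2.22], [0.06, 2.58], [-1.02, 4.17], [0.09, 2.62], [-3.14, 3.14]. Speed limits (rad/s): [2.57, 2.57, 3.14, 3.14, 3.14, 3.14].

## Interface

Orientations are given as a rotation vector (axis times angle).
In Python, from station import ctrl, imaging gives the robot as it stands.
- The arm moves only by the tool play_rows, never from a script. Its argument "series" is a list of rows, each a list of 3 entries, a list of its own where there are three numbers: the opening, from 0 (shut) to 1 (fully open), then the shift along the tool's x, y, z each as a share of 0.05 m, from -1 to 1, then the turn, a rotation vector about the tool's x, y, z each as a share of 8 degrees, from -1 to 1. In form: [[grip, [dx, dy, dz], [ax, ay, az]], ...]. A call has 1 to 8 rows; each row shifts and turns the commanded pose from where the row before left it, along the tool's axes as they then stand; what a row does not reach is not made up. A row lasts 1/8 s, in which the tool goes at most 62.5 mm and 10.7 degrees, less where a joint would pass 70% of its speed; a pose out of reach is approached as far as the arm can. A call with a number of a shift or a turn outside -1 to 1 is refused whole. A call with a gripper value outside its range is refused whole. The fingers move at their own pace and stop on an object; "force" is the grip in N (left out, the last holds). Time passes only in rows, so rows that do not move let the fingers close. It gives the time, the measured TCP pose, the force, the opening and the grip force at its end, in the units of the state.
- ctrl.get_obs(): the state, without advancing time (a new reading comes with each control period).
- imaging.get_image(name): name is "scene" or "top"; returns a dict with "color" (480x640x3 uint8, blue, green, red), "fx", "fy", "cx", "cy" (pixels), "D" ([k1, k2, p1, p2, k3] as OpenCV has them; the pictures are not rectified), "extrinsics" (4x4, takes a point from world to camera coordinates). Camera axes: x right, y down, z forward; pixel columns grow to the right and rows downward; lengths in m; the calibration is good to about 2 mm. A picture is of the moment at which its call begins. There is no depth.
- ctrl.finish_job(): hands the job in; it is judged then, once.
The state is a dict: "t": time; "q": joint angles; "dq": joint speeds; "effort": joint torques, N m; "tool_pos": TCP position; "tool_rot": TCP orientation; "contact_force": force on the tool from outside, world axes, zero at the start; "wrist_torque": the same for the moment, N m; "opening": finger opening in m; "grip_force": force on a finger pad.
Only numpy, scipy, OpenCV 4.12 (cv2) and the standard library are available. Lean on these libraries where they do the work, as an engineer would, in place of code of your own. Each camera call takes 0.05 s, during which the arm holds its last target. There are 200 camera calls.

## Working session

There is one attempt and no reset: what is moved stays moved. The work goes in short steps, Python scripts to look and compute and a tool call to move; the robot and the scene stay as the last step left them, time stands still between calls to the robot, and variables do not carry over. Pictures are saved under pics/ and viewed, at most 10 in all, crops included, and the job is handed in when it is done.

Besides the shell and the picture viewer there is one more tool, called after "Request:" by a JSON object that holds its "fn" and its "kwargs". play_rows: Moves the arm, as the interface text tells. Shift numbers are shares of 0.05 m and turn numbers shares of 8 degrees, none past 1 either way. Its arguments: {"type":"object","properties":{"series":{"type":"array"},"force":{"type":"number"}},"required":["series"]}

```bash
ls; mkdir -p pics; python3 - <<'E'
from station import ctrl, imaging
import cv2,numpy as np
for n in("scene","top"):
    im=imaging.get_image(n); cv2.imwrite(f"pics/{n}0.png",im["color"])
    print(n,im["fx"],im["fy"],im["cx"],im["cy"],im["D"]);print(np.round(im["extrinsics"],4).tolist())
o=ctrl.get_obs();print(o)
E
```

```text
pics
scene 492.2390926185415 492.2390926185415 322.0142657622538 251.02682466039622 [-0.02545971  0.          0.          0.          0.        ]
[[0.4682, 0.8835, 0.012, -0.2515], [0.7061, -0.366, -0.6062, -0.3217], [-0.5312, 0.2923, -0.7952, 1.372], [0.0, 0.0, 0.0, 1.0]]
top 604.1969334726648 604.1969334726648 309.6886560909322 241.82321500235022 [-0.18888527  0.          0.          0.          0.        ]
[[-0.028, -0.9995, 0.0147, 0.0097], [-0.991, 0.0258, -0.1316, 0.5298], [0.1312, -0.0182, -0.9912, 1.2073], [0.0, 0.0, 0.0, 1.0]]
{'t': 0.1, 'q': array([-1.24602271e+00,  5.33407501e-02,  1.61415110e+00, -5.20504421e-06,
        1.47601172e+00, -1.19014582e-01]), 'dq': array([-0.00040041, -0.00159104, -0.00513985,  0.00018731, -0.00024359,
       -0.00111043]), 'effort': array([ 2.31251770e-04, -3.94902849e+01, -3.71364319e+01, -1.08902061e-04,
        3.94660601e-03, -3.56278868e-06]), 'tool_pos': array([ 0.26816167, -0.56392253,  0.23015836]), 'tool_rot': array([-3.06271431e+00, -6.90976955e-01,  3.16169844e-04]), 'contact_force': array([ 0.89719535, -0.21262956,  0.09016089]), 'wrist_torque': array([ 0.00900685, -0.02420498,  0.02581837]), 'grip_force': 0.0, 'opening': 0.08548807021968534}
```

View pics/scene0.png

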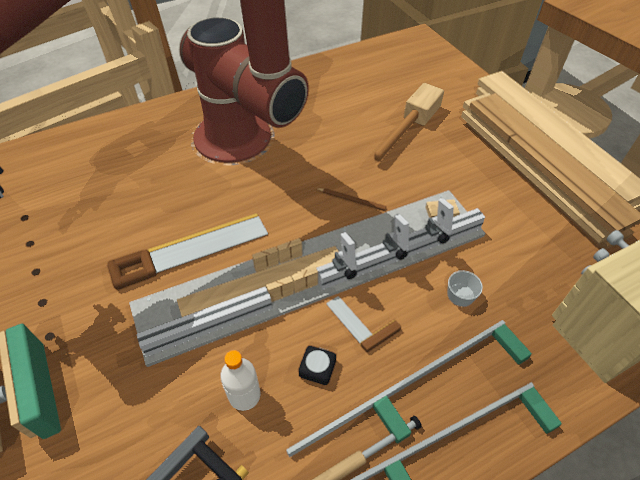

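View pics/top0.png

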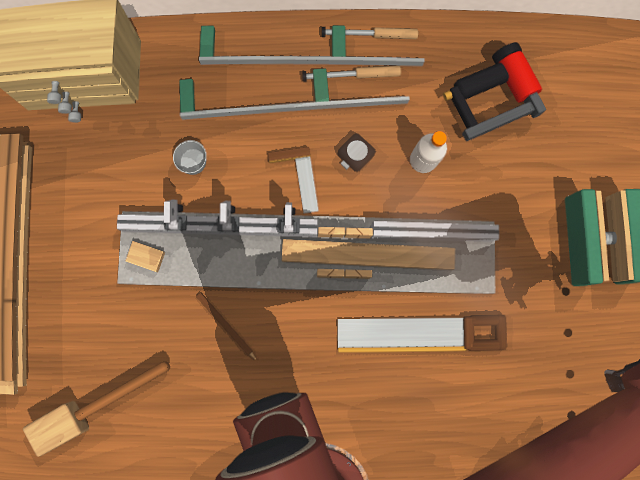

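The scene view shows the three feet folded up at about (347,253), (400,233) and (444,215). The top view shows the fence from (118,215) to (498,230), with stops at x≈171, 225 and 289. The rail runs from (283,248) to (455,260) through the mitre box, and the saw is at (420,333). Next I'll enlarge the parts that matter.

```bash
cat > h.py <<'E'
import numpy as np,cv2
from station import ctrl,imaging
def cam(im):
    K=np.array([[im["fx"],0,im["cx"]],[0,im["fy"],im["cy"]],[0,0,1]]);return K,np.array(im["D"]),np.array(im["extrinsics"])
def ray(im,px):
    K,D,E=cam(im);p=cv2.undistortPoints(np.array(px,float).reshape(-1,1,2),K,D).reshape(-1,2)
    d=np.c_[p,np.ones(len(p))]@E[:3,:3];return -E[:3,:3].T@E[:3,3],d
def plane(im,px,z):
    c,d=ray(im,px);return c+d*((z-c[2])/d[:,2])[:,None]
def proj(im,P):
    K,D,E=cam(im);return cv2.projectPoints(np.array(P,float).reshape(-1,1,3),cv2.Rodrigues(E[:3,:3])[0],E[:3,3],K,D)[0].reshape(-1,2)
def tri(a,pa,b,pb):
    c1,d1=ray(a,pa);c2,d2=ray(b,pb);out=[]
    for u,v in zip(d1,d2):
        s=np.linalg.lstsq(np.c_[u,-v],c2-c1,rcond=None)[0];p,q=c1+u*s[0],c2+v*s[1];out.append((*((p+q)/2),np.linalg.norm(p-q)))
    return np.array(out)
E
python3 - <<'E'
import cv2
t=cv2.imread("pics/top0.png");s=cv2.imread("pics/scene0.png")
a=cv2.resize(t[195:300,110:310],None,fx=4,fy=4,interpolation=2)[:300]
b=cv2.resize(t[200:300,270:510],None,fx=3.33,fy=3,interpolation=2)[:,:800]
cv2.imwrite("pics/c1.png",cv2.vconcat([a,b]))
cv2.imwrite("pics/c2.png",cv2.resize(s[180:380,120:500],None,fx=2.1,fy=2.1,interpolation=2)[:600,:800])
E
```

```text
Traceback (most recent call last):
cv2.error: OpenCV(4.12.0) /io/opencv/modules/core/src/matrix_operations.cpp:109: error: (-215:Assertion failed) src[i].dims <= 2 && src[i].cols == src[0].cols && src[i].type() == src[0].type() in function 'vconcat'
```

```bash
python3 - <<'E'
import cv2
t=cv2.imread("pics/top0.png");s=cv2.imread("pics/scene0.png")
a=cv2.resize(t[195:270,110:310],(800,300),interpolation=2)
b=cv2.resize(t[205:305,270:510],(720,300),interpolation=2)
b=cv2.copyMakeBorder(b,0,0,0,80,0)
cv2.imwrite("pics/c1.png",cv2.vconcat([a,b]))
cv2.imwrite("pics/c2.png",cv2.resize(s[180:380,120:500],(760,400),interpolation=2))
E
```

```text
(no output)
```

View pics/c1.png

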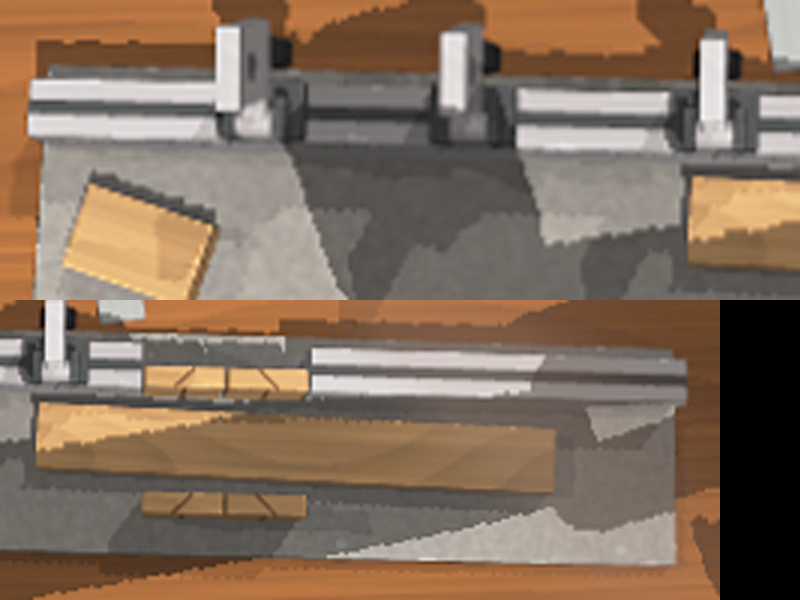

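View pics/c2.png

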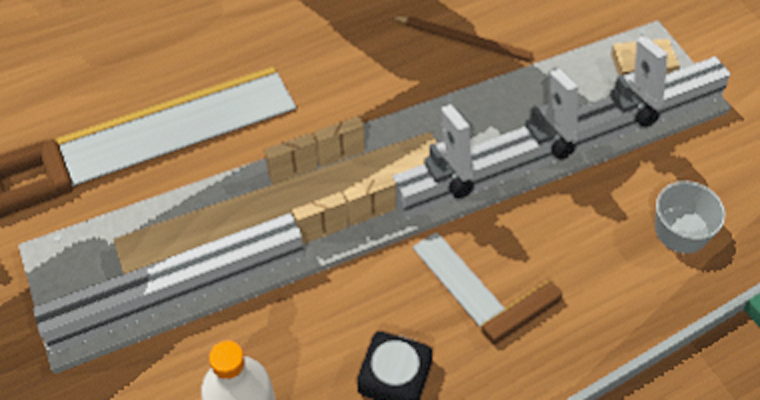

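The crops show the middle foot's near edge at about (225,213) in the top view, with its carriage at x≈218–239. The rail's stop-side end is at (282,239)–(282,261) and its push end at (455,248)–(454,269). I'll work these out in metres.

```bash
cat > m.py <<'E'
from h import *
np.set_printoptions(precision=4,suppress=True)
t=imaging.get_image("top");s=imaging.get_image("scene")
F=plane(t,[(117,228.7),(499,239.7)],.057)
B=plane(t,[(118,283.5),(495,293.3)],.012)
print("fence front ends",F,np.linalg.norm(F[1]-F[0]));print("bed front corners",B,np.linalg.norm(B[1]-B[0]))
yv=(F[0]-F[1])[:2];yb=(B[0]-B[1])[:2]
print("angles",[np.degrees(np.arctan2(-v[0],v[1])) for v in (yv,yb)])
R=plane(t,[(282.2,239.3),(282.2,260.5),(455,248),(454.8,269)],.032)
print("rail",R,R.mean(0), [np.linalg.norm(R[i]-R[j]) for i,j in((0,1),(2,3),(0,2),(1,3))])
print(plane(t,[(218.5,231),(239,231)],.057))
W=plane(t,[(270+142/3,205+(517-300)/3),(270+306/3,205+(517-300)/3)],.062);print("wall front top",W,np.linalg.norm(W[0]-W[1]))
c,d=ray(s,[(0,0)]);print("cam s",c, ray(t,[(0,0)])[0])
E
python3 m.py
```

```text
fence front ends [[ 0.5645  0.3912  0.057 ]
 [ 0.5212 -0.3961  0.057 ]] 0.7885336489528163
bed front corners [[ 0.4549  0.4016  0.012 ]
 [ 0.4125 -0.3952  0.012 ]] 0.7979010970003132
angles [np.float64(-3.15086011576281), np.float64(-3.0412282393289614)]
rail [[ 0.537   0.0518  0.032 ]
 [ 0.4931  0.0528  0.032 ]
 [ 0.5094 -0.3078  0.032 ]
 [ 0.4654 -0.3049  0.032 ]] [ 0.5012 -0.127   0.032 ] [np.float64(0.04391656048305457), np.float64(0.04404453432825364), np.float64(0.3606940085154367), np.float64(0.3587230185961592)]
[[0.554  0.1801 0.057 ]
 [0.5528 0.1383 0.057 ]]
wall front top [[ 0.4544 -0.0174  0.062 ]
 [ 0.4513 -0.127   0.062 ]] 0.10959894338489803
cam s [ 1.0737 -0.2966  0.8991] [0.3669 0.018  1.2663]
```

```bash
cat >> h.py <<'E'
a=np.radians(-3.1);X=np.array([np.cos(a),np.sin(a)]);Y=np.array([-np.sin(a),np.cos(a)]);O=np.array([.543,-.0027])
def toS(P):
    P=np.atleast_2d(P);d=P[:,:2]-O;return np.c_[d@X,d@Y,P[:,2]]
def toW(P):
    P=np.atleast_2d(np.array(P,float));return np.c_[O+P[:,:1]*X+P[:,1:2]*Y,P[:,2]]
E
python3 - <<'E'
from h import *
np.set_printoptions(precision=4,suppress=True)
t=imaging.get_image("top");s=imaging.get_image("scene")
print("foot front-top",toS(plane(t,[(221.2,223),(226.7,223)],.144)))
print("foot back-top",toS(plane(t,[(221,203),(227,203)],.154)))
print("short foot",toS(plane(t,[(285.3,223),(291.5,223)],.144)),"long",toS(plane(t,[(164,222),(170.3,222)],.144)))
for y in (.156,.160,.164):
    P=toW([(x,y+e,z) for x,z in((.001,.144),(.0397,.154)) for e in(-.006,.006)]);print(y,proj(t,P).round(1).tolist(),proj(s,P).round(1).tolist())
print("offcut,pencil",toS(plane(t,[(145,256)],.032)),"saw edge",toS(plane(t,[(338,318),(465,318),(505,312)],.02)))
E
```

```text
foot front-top [[0.0036 0.1663 0.144 ]
 [0.0039 0.1559 0.144 ]]
foot back-top [[0.0401 0.1672 0.154 ]
 [0.0403 0.1558 0.154 ]]
short foot [[0.0069 0.0454 0.144 ]
 [0.0073 0.0337 0.144 ]] long [[0.0027 0.2759 0.144 ]
 [0.003  0.2637 0.144 ]]
0.156 [[229.7, 224.6], [223.4, 224.4], [230.1, 203.4], [223.7, 203.3]] [[389.7, 215.4], [394.8, 213.6], [399.9, 225.4], [405.1, 223.5]]
0.16 [[227.6, 224.5], [221.3, 224.4], [227.9, 203.4], [221.6, 203.2]] [[391.4, 214.8], [396.5, 213.0], [401.7, 224.8], [406.9, 222.9]]
0.164 [[225.5, 224.5], [219.2, 224.3], [225.8, 203.3], [219.5, 203.1]] [[393.1, 214.2], [398.2, 212.4], [403.4, 224.1], [408.6, 222.3]]
offcut,pencil [[-0.0518  0.3384  0.032 ]] saw edge [[-0.1672 -0.0651  0.02  ]
 [-0.1622 -0.3311  0.02  ]
 [-0.1486 -0.4183  0.02  ]]
```

Request:
{"fn": "play_rows", "kwargs": {"series": [[0, [0, 0, -0.15], [0, 0, 0.89]], [0, [0, 0, -0.15], [0, 0, 0.89]], [0, [0, 0, -0.1], [0, 0, 0.89]], [0, [0, 0, 0], [0, 0, 0.89]], [0, [0.4, -0.9, 0], [0, 0, 0]], [0, [0.4, -0.9, 0], [0, 0, 0]], [0, [0.4, -0.9, 0], [0, 0, 0]], [0, [0.4, -0.9, 0], [0, 0, 0]]]}}

```text
t: 1.3
tool_pos: [0.3583, -0.3875, 0.2513]
tool_rot: [3.14, -0.084, 0.0]
contact_force: [-0.0, -0.6, 0.2]
opening: 0.0002
grip_force: 0.0
```

```bash
cat > w.py <<'E'
from h import *
from scipy.spatial.transform import Rotation as Ro
o=ctrl.get_obs();M=Ro.from_rotvec(o["tool_rot"]).as_matrix()
f=o["contact_force"]
print("t",round(o["t"],2),"station",toS(o["tool_pos"]).round(4),"yaw",np.degrees(np.arctan2(M[1,0],M[0,0])).round(2),"z",M[:,2].round(3),"F",(f@np.r_[X,0]).round(1),(f@np.r_[Y,0]).round(1),f[2].round(1),"open",round(o["opening"],4))
E
python3 w.py
```

```text
t 1.3 station [[-0.1636 -0.3942  0.2513]] yaw -3.07 z [ 0. -0. -1.] F -0.0 -0.6 0.2 open 0.0002
```

Request:
{"fn": "play_rows", "kwargs": {"series": [[0, [0.45, -1, 0], [0, 0, 0]], [0, [0.45, -1, 0], [0, 0, 0]], [0, [0.45, -1, 0], [0, 0, 0]], [0, [0.45, -1, 0], [0, 0, 0]], [0, [0.45, -1, 0], [0, 0, 0]], [0, [0.45, -1, 0], [0, 0, 0]], [0, [0.45, -1, 0], [0, 0, 0]], [0, [0.45, -1, 0], [0, 0, 0]]]}}

```text
t: 2.3
tool_pos: [0.5595, 0.0026, 0.2515]
tool_rot: [3.14, -0.083, 0.001]
contact_force: [0.7, -0.6, 0.3]
opening: 0.0
grip_force: 0.0
```

Request:
{"fn": "play_rows", "kwargs": {"series": [[0, [0.4, -0.8, 0], [0, 0, 0]], [0, [0.4, -0.8, 0], [0, 0, 0]], [0, [0.4, -0.8, 0], [0, 0, 0]], [0, [0.3, -0.7, 0], [0, 0, 0]], [0, [0, 0, 0], [0, 0, 0]]]}}

```text
t: 2.92
tool_pos: [0.6423, 0.1538, 0.2507]
tool_rot: [-3.14, 0.079, 0.001]
contact_force: [0.1, -0.6, 1.0]
opening: 0.0002
grip_force: 0.0
```

```bash
python3 w.py
```

```text
t 2.92 station [[0.0907 0.1616 0.2507]] yaw -2.88 z [-0.001  0.    -1.   ] F 0.2 -0.6 1.0 open 0.0002
```

Request:
{"fn": "play_rows", "kwargs": {"series": [[0, [0, 0, 0.8], [0, 0, 0]], [0, [0, 0, 0.8], [0, 0, 0]], [0, [0, 0, 0.8], [0, 0, 0]], [0, [-0.2, 0, 0], [0, 0, 0]], [0, [-0.2, 0, 0], [0, 0, 0]], [0, [-0.15, 0, 0], [0, 0, 0]], [0, [-0.15, 0, 0], [0, 0, 0]], [0, [-0.15, 0, 0], [0, 0, 0]]]}}

```text
t: 3.92
tool_pos: [0.6029, 0.1541, 0.1357]
tool_rot: [-3.14, 0.084, -0.017]
contact_force: [7.0, -1.1, 10.1]
opening: -0.0002
grip_force: 4.8
```

Request:
{"fn": "play_rows", "kwargs": {"series": [[0, [-0.15, 0, 0], [0, 0, 0]], [0, [-0.15, 0, 0], [0, 0, 0]], [0, [-0.15, 0, 0], [0, 0, 0]], [0, [-0.15, 0, 0], [0, 0, 0]], [0, [-0.1, 0, 0], [0, 0, 0]], [0, [0, 0, 0], [0, 0, 0]], [0, [0, 0, 0], [0, 0, 0]], [0, [0, 0, 0], [0, 0, 0]]]}}

```text
t: 4.92
tool_pos: [0.5729, 0.1562, 0.1437]
tool_rot: [-3.138, 0.084, -0.035]
contact_force: [2.1, -2.7, 28.0]
opening: -0.0003
grip_force: 11.0
```

```bash
python3 w.py; python3 - <<'E'
from h import *
c=lambda n:imaging.get_image(n)["color"]
cv2.imwrite("pics/f1.png",cv2.hconcat([cv2.resize(c("top")[170:300,100:320],(440,390)),cv2.resize(c("scene")[130:300,320:500],(360,390))]))
E
```

```text
t 4.92 station [[0.0212 0.1603 0.1437]] yaw -3.06 z [ 0.022  0.001 -1.   ] F 2.2 -2.6 28.0 open -0.0003
```

View pics/f1.png

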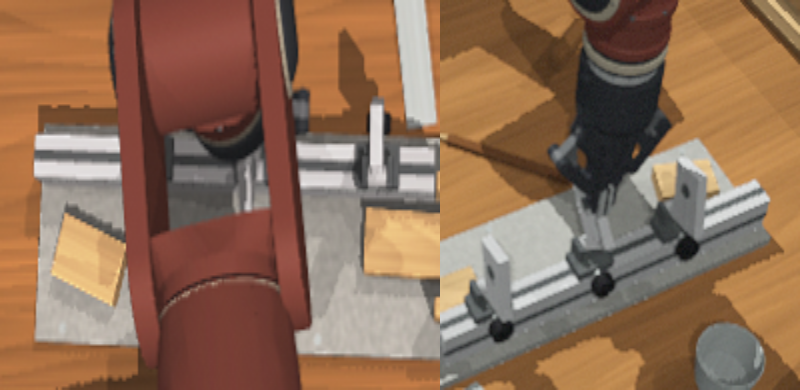

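The foot has swung most of the way and the fingertip is now bearing on its sloping edge (Fz 28 N). I'll keep going towards the robot while easing upward.

Request:
{"fn": "play_rows", "kwargs": {"series": [[0, [-0.1, 0, -0.15], [0, 0, 0]], [0, [-0.15, 0, -0.1], [0, 0, 0]], [0, [-0.15, 0, 0], [0, 0, 0]], [0, [-0.15, 0, 0], [0, 0, 0]], [0, [-0.15, 0, 0], [0, 0, 0]]]}}

```text
t: 5.65
tool_pos: [0.5284, 0.1577, 0.1428]
tool_rot: [3.14, -0.083, -0.003]
contact_force: [0.4, -1.3, 0.2]
opening: 0.0001
grip_force: 0.0
```

```bash
python3 w.py
```

```text
t 5.65 station [[-0.0232  0.1593  0.1428]] yaw -3.05 z [-0.002 -0.    -1.   ] F 0.5 -1.3 0.2 open 0.0001
```

The foot has left the fingertip. I'll rise and move to the robot side of the rail's tail.

Request:
{"fn": "play_rows", "kwargs": {"series": [[0, [-0.2, 0, -0.9], [0, 0, 0]], [0, [-0.2, 0, -0.9], [0, 0, 0]], [0, [-0.2, 0.5, 0], [0, 0, 0]], [0, [-0.2, 0.9, 0], [0, 0, 0]], [0, [-0.2, 0.9, 0], [0, 0, 0]], [0, [-0.2, 0.9, 0], [0, 0, 0]], [0, [-0.2, 0.9, 0], [0, 0, 0]], [0, [0, 0.9, 0], [0, 0, 0]]]}}

```text
t: 6.65
tool_pos: [0.4454, -0.0893, 0.2334]
tool_rot: [-3.14, 0.084, 0.0]
contact_force: [0.4, -0.2, 0.2]
opening: 0.0002
grip_force: 0.0
```

Request:
{"fn": "play_rows", "kwargs": {"series": [[0, [0, 0.9, 0], [0, 0, 0]], [0, [0, 0.9, 0], [0, 0, 0]], [0, [0, 0.9, 0], [0, 0, 0]], [0, [0, 0.5, 0], [0, 0, 0]], [0, [0, 0, 0], [0, 0, 0]]]}}

```text
t: 7.28
tool_pos: [0.4373, -0.2489, 0.2331]
tool_rot: [-3.139, 0.088, 0.002]
contact_force: [0.7, -0.3, -0.5]
opening: -0.0
grip_force: 0.0
```

```bash
python3 w.py; python3 - <<'E'
from h import *
c=lambda n:imaging.get_image(n)["color"]
cv2.imwrite("pics/f2.png",cv2.hconcat([cv2.resize(c("top")[190:290,110:330],(440,300)),cv2.resize(c("scene")[180:300,320:500],(360,300))]))
E
```

```text
t 7.28 station [[-0.0922 -0.2516  0.2331]] yaw -3.2 z [-0.001  0.001 -1.   ] F 0.7 -0.3 -0.5 open -0.0
```

View pics/f2.png

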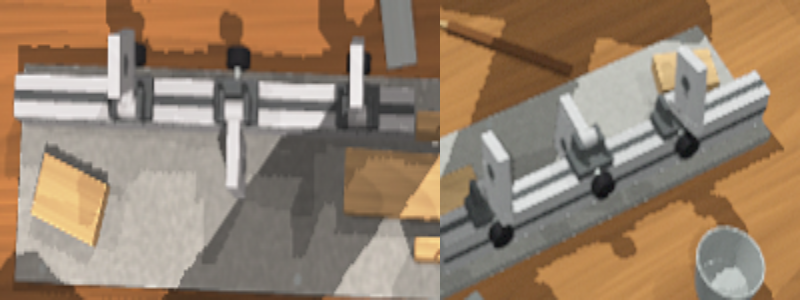

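The middle foot is over in front of the fence, with its tip at about top (226,253); the other two are still folded. Next I'll descend in front of the rail's tail.

Request:
{"fn": "play_rows", "kwargs": {"series": [[0, [0, 0, 0.9], [0, 0, 0]], [0, [0, 0, 0.9], [0, 0, 0]], [0, [0, 0, 0.9], [0, 0, 0]], [0, [0, 0, 0.9], [0, 0, 0]], [0, [0, 0, 0.4], [0, 0, 0]], [0, [0, 0, 0.22], [0, 0, 0]], [0, [0, 0, 0], [0, 0, 0]]]}}

```text
t: 8.25
tool_pos: [0.4379, -0.2472, 0.0226]
tool_rot: [-3.14, 0.082, 0.001]
contact_force: [-0.7, 0.9, 0.2]
opening: 0.0001
grip_force: 0.0
```

```bash
python3 w.py;python3 - <<'E'
from h import *
t=imaging.get_image("top")
for d in (0,.2,.5):
    R=lambda x,z:(.006+x*np.cos(d)+z*np.sin(d),.161,.079+z*np.cos(d)-x*np.sin(d))
    print(d,proj(t,toW([R(-.052,-.064),R(-.052,-.004)])))
E
```

```text
t 8.25 station [[-0.0918 -0.2498  0.0226]] yaw -3.0 z [-0.001  0.001 -1.   ] F -0.8 0.8 0.2 open 0.0001
0 [[230.70547143 256.59554601]
 [227.24243632 253.35207768]]
0.2 [[229.82446234 261.61389351]
 [226.61189835 252.63443406]]
0.5 [[228.3530798  266.78043992]
 [225.76958559 249.61015835]]
```

Request:
{"fn": "play_rows", "kwargs": {"series": [[0, [0.2, 0, 0], [0, 0, 0]], [0, [0.12, 0, 0], [0, 0, 0]], [0, [0.1, 0, 0], [0, 0, 0]], [0, [0.08, 0, 0], [0, 0, 0]], [0, [0.08, 0, 0], [0, 0, 0]], [0, [0.06, 0, 0], [0, 0, 0]], [0, [0, 0, 0], [0, 0, 0]]]}}

```text
t: 9.18
tool_pos: [0.4702, -0.2497, 0.0227]
tool_rot: [-3.14, 0.084, -0.001]
contact_force: [-0.7, 0.5, -0.3]
opening: 0.0
grip_force: 0.0
```

```bash
python3 w.py
```

```text
t 9.18 station [[-0.0594 -0.2506  0.0227]] yaw -3.06 z [ 0.  0. -1.] F -0.7 0.5 -0.3 open 0.0
```

Request:
{"fn": "play_rows", "kwargs": {"series": [[0, [0.05, 0, 0], [0, 0, 0]], [0, [0.05, 0, 0], [0, 0, 0]], [0, [0, 0, 0], [0, 0, 0]]]}}

```text
t: 9.55
tool_pos: [0.4727, -0.2495, 0.0226]
tool_rot: [-3.139, 0.083, 0.01]
contact_force: [-9.5, 1.4, 7.0]
opening: -0.0001
grip_force: 4.9
```

Request:
{"fn": "play_rows", "kwargs": {"series": [[0, [0.05, 0, 0], [0, 0, 0]], [0, [0.04, 0, 0], [0, 0, 0]], [0, [0, 0, 0], [0, 0, 0]]]}}

```text
t: 9.93
tool_pos: [0.4743, -0.2485, 0.0222]
tool_rot: [-3.136, 0.082, 0.023]
contact_force: [-20.0, 4.3, 15.9]
opening: 0.0001
grip_force: 10.4
```

```bash
python3 w.py; python3 - <<'E'
from h import *
im=imaging.get_image("top");cv2.imwrite("pics/g1.png",cv2.resize(im["color"][195:295,210:510],(800,267)))
E
```

```text
t 9.93 station [[-0.0554 -0.2492  0.0222]] yaw -2.98 z [-0.014  0.005 -1.   ] F -20.2 3.2 15.9 open 0.0001
```

View pics/g1.png

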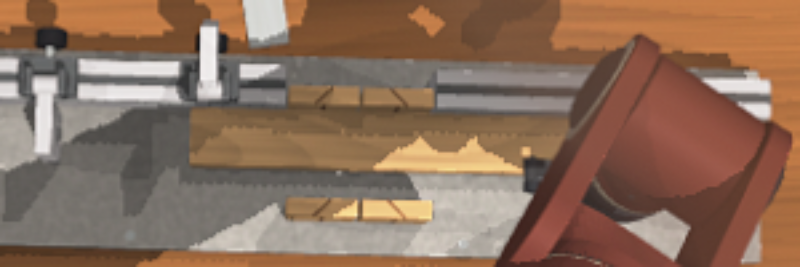

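The rail's near edge looks parallel to the fence at 20 N. I'll back off and go round to the push end.

Request:
{"fn": "play_rows", "kwargs": {"series": [[0, [-0.5, 0, 0], [0, 0, 0]], [0, [-0.1, 0.6, 0], [0, 0, 0]], [0, [0, 0.8, 0], [0, 0, 0]], [0, [0, 0.6, 0], [0, 0, 0]], [0, [0.5, 0, 0], [0, 0, 0]], [0, [0.57, 0, 0], [0, 0, 0]], [0, [0, 0, 0], [0, 0, 0]]]}}

```text
t: 10.85
tool_pos: [0.4992, -0.3517, 0.0232]
tool_rot: [3.14, -0.082, 0.002]
contact_force: [-0.1, 0.8, -0.1]
opening: -0.0001
grip_force: 0.0
```

```bash
python3 w.py; python3 - <<'E'
from h import *
im=imaging.get_image("top")
print(proj(im,toW([(x,y,.032) for x in(0,-.045) for y in(.054,-.125)])))
g=cv2.cvtColor(im["color"],cv2.COLOR_BGR2HSV)
for c in (290,300,310,330,350,372,380): 
    col=(g[225:280,c,0]>8)&(g[225:280,c,0]<28)&(g[225:280,c,1]>70);r=np.where(col)[0]+225;print(c,r.min(),r.max(),r.size)
E
```

```text
t 10.85 station [[-0.0249 -0.3509  0.0232]] yaw -2.99 z [ 0.001 -0.001 -1.   ] F -0.2 0.8 -0.1 open -0.0001
[[282.39188313 235.0207282 ]
 [368.91646007 237.44355399]
 [281.69295879 256.69844828]
 [368.62249039 259.06684543]]
290 235 257 23
300 236 257 22
310 236 257 22
330 227 277 41
350 228 277 40
372 229 259 28
380 238 259 22
```

Rail edge rows 257 and 259 match the flush prediction. Now I'll push it along the fence.

Request:
{"fn": "play_rows", "kwargs": {"series": [[0, [0, -0.3, 0], [0, 0, 0]], [0, [0, -0.2, 0], [0, 0, 0]], [0, [0, -0.25, 0], [0, 0, 0]], [0, [0, -0.25, 0], [0, 0, 0]], [0, [0, -0.25, 0], [0, 0, 0]], [0, [0, -0.25, 0], [0, 0, 0]], [0, [0, -0.25, 0], [0, 0, 0]], [0, [0, -0.25, 0], [0, 0, 0]]]}}

```text
t: 11.9
tool_pos: [0.5027, -0.2509, 0.0228]
tool_rot: [3.14, -0.084, -0.001]
contact_force: [-1.9, -3.3, 0.0]
opening: -0.0001
grip_force: 1.5
```

Request:
{"fn": "play_rows", "kwargs": {"series": [[0, [0, -0.15, 0], [0, 0, 0]], [0, [0, -0.12, 0], [0, 0, 0]], [0, [0, -0.08, 0], [0, 0, 0]], [0, [0, 0, 0], [0, 0, 0]]]}}

```text
t: 12.4
tool_pos: [0.5041, -0.2336, 0.0228]
tool_rot: [-3.14, 0.084, -0.001]
contact_force: [0.7, -1.3, -0.5]
opening: -0.0005
grip_force: 0.5
```

```bash
python3 w.py
```

```text
t 12.4 station [[-0.0264 -0.2327  0.0228]] yaw -3.07 z [ 0.001  0.001 -1.   ] F 0.7 -1.3 -0.5 open -0.0005
```

Request:
{"fn": "play_rows", "kwargs": {"series": [[0, [0, -0.08, 0], [0, 0, 0]], [0, [0, -0.08, 0], [0, 0, 0]], [0, [0, -0.06, 0], [0, 0, 0]], [0, [0, 0, 0], [0, 0, 0]]]}}

```text
t: 12.9
tool_pos: [0.5046, -0.2225, 0.0228]
tool_rot: [-3.14, 0.083, -0.001]
contact_force: [0.4, -0.4, -0.4]
opening: -0.0001
grip_force: 0.0
```

Request:
{"fn": "play_rows", "kwargs": {"series": [[0, [0, -0.04, 0], [0, 0, 0]], [0, [0, -0.04, 0], [0, 0, 0]], [0, [0, 0, 0], [0, 0, 0]]]}}

```text
t: 13.28
tool_pos: [0.5046, -0.2188, 0.0228]
tool_rot: [-3.14, 0.084, -0.0]
contact_force: [0.5, -0.9, 0.9]
opening: 0.0002
grip_force: 0.3
```

```bash
python3 w.py
```

```text
t 13.28 station [[-0.0266 -0.2179  0.0228]] yaw -3.05 z [ 0.  0. -1.] F 0.5 -0.8 0.9 open 0.0002
```

Request:
{"fn": "play_rows", "kwargs": {"series": [[0, [0, -0.04, 0], [0, 0, 0]], [0, [0, -0.04, 0], [0, 0, 0]], [0, [0, 0, 0], [0, 0, 0]]]}}

```text
t: 13.65
tool_pos: [0.5048, -0.2148, 0.0228]
tool_rot: [-3.14, 0.084, 0.0]
contact_force: [-1.3, -1.2, 0.4]
opening: -0.0003
grip_force: 0.4
```

```bash
python3 w.py; python3 - <<'E'
from h import *
im=imaging.get_image("top");cv2.imwrite("pics/g2.png",cv2.resize(im["color"][195:295,210:510],(800,267)))
g=cv2.cvtColor(im["color"],cv2.COLOR_BGR2HSV)
r=g[248];print([ (c,*r[c]) for c in range(222,256,2)])
print("face px at top/bottom",proj(im,toW([(-.03,.155,.032),(-.046,.155,.075)])))
E
```

```text
t 13.65 station [[-0.0267 -0.2139  0.0228]] yaw -3.05 z [-0.  0. -1.] F -1.2 -1.3 0.4 open -0.0003
[(222, np.uint8(16), np.uint8(18), np.uint8(159)), (224, np.uint8(0), np.uint8(4), np.uint8(236)), (226, np.uint8(8), np.uint8(4), np.uint8(231)), (228, np.uint8(0), np.uint8(7), np.uint8(220)), (230, np.uint8(8), np.uint8(8), np.uint8(122)), (232, np.uint8(15), np.uint8(109), np.uint8(155)), (234, np.uint8(15), np.uint8(118), np.uint8(127)), (236, np.uint8(16), np.uint8(118), np.uint8(128)), (238, np.uint8(16), np.uint8(116), np.uint8(127)), (240, np.uint8(16), np.uint8(116), np.uint8(127)), (242, np.uint8(15), np.uint8(116), np.uint8(127)), (244, np.uint8(16), np.uint8(118), np.uint8(125)), (246, np.uint8(16), np.uint8(117), np.uint8(124)), (248, np.uint8(16), np.uint8(117), np.uint8(122)), (250, np.uint8(16), np.uint8(117), np.uint8(126)), (252, np.uint8(16), np.uint8(120), np.uint8(132)), (254, np.uint8(15), np.uint8(117), np.uint8(133))]
face px at top/bottom [[232.98307809 248.0755506 ]
 [230.24433081 253.43825817]]
```

View pics/g2.png

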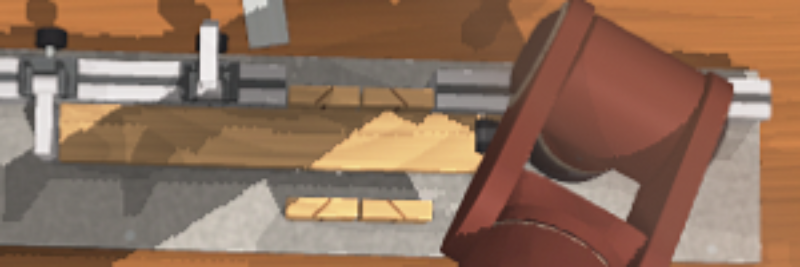

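The rail end is at or nearly at the stop (pixel 231–232 against a predicted 233). I'll push on gently until the force rises.

Request:
{"fn": "play_rows", "kwargs": {"series": [[0, [0, -0.04, 0], [0, 0, 0]], [0, [0, -0.03, 0], [0, 0, 0]], [0, [0, 0, 0], [0, 0, 0]]]}}

```text
t: 14.08
tool_pos: [0.5051, -0.2141, 0.0234]
tool_rot: [3.135, -0.082, 0.001]
contact_force: [-1.2, -10.2, -1.3]
opening: -0.0002
grip_force: 4.3
```

Request:
{"fn": "play_rows", "kwargs": {"series": [[0, [0, -0.03, 0], [0, 0, 0]], [0, [0, -0.02, 0], [0, 0, 0]], [0, [0, 0, 0], [0, 0, 0]]]}}

```text
t: 14.45
tool_pos: [0.5052, -0.2137, 0.0238]
tool_rot: [3.131, -0.082, 0.001]
contact_force: [-3.0, -16.6, -1.5]
opening: 0.0001
grip_force: 7.2
```

```bash
python3 w.py
```

```text
t 14.45 station [[-0.0263 -0.2128  0.0238]] yaw -2.99 z [ 0.001 -0.01  -1.   ] F -2.1 -16.7 -1.5 open 0.0001
```

The rail is butted with 17 N. I'll back off and press the tail against the fence to be sure it's flush.

Request:
{"fn": "play_rows", "kwargs": {"series": [[0, [0, 0.6, 0], [0, 0, 0]], [0, [-0.6, 0.2, 0], [0, 0, 0]], [0, [-0.6, 0, 0], [0, 0, 0]], [0, [0, -0.8, 0], [0, 0, 0]], [0, [0, -0.8, 0], [0, 0, 0]], [0, [0.3, 0, 0], [0, 0, 0]], [0, [0.15, 0, 0], [0, 0, 0]], [0, [0.1, 0, 0], [0, 0, 0]]]}}

```text
t: 15.45
tool_pos: [0.4757, -0.1682, 0.023]
tool_rot: [3.14, -0.085, 0.001]
contact_force: [0.1, 0.1, -0.3]
opening: 0.0002
grip_force: 0.0
```

Request:
{"fn": "play_rows", "kwargs": {"series": [[0, [0.05, 0, 0], [0, 0, 0]], [0, [0.04, 0, 0], [0, 0, 0]], [0, [0.04, 0, 0], [0, 0, 0]], [0, [0, 0, 0], [0, 0, 0]]]}}

```text
t: 15.95
tool_pos: [0.4786, -0.168, 0.0226]
tool_rot: [-3.14, 0.083, 0.012]
contact_force: [-11.3, -1.6, 8.9]
opening: -0.0002
grip_force: 5.5
```

```bash
python3 w.py
```

```text
t 15.95 station [[-0.0554 -0.1686  0.0226]] yaw -3.03 z [-0.008  0.    -1.   ] F -11.2 -2.2 8.9 open -0.0002
```

Request:
{"fn": "play_rows", "kwargs": {"series": [[0, [-0.9, 0, 0], [0, 0, 0]], [0, [0, 0, -0.9], [0, 0, 0]], [0, [0, 0, -0.9], [0, 0, 0]], [0, [0, -1, 0], [0, 0, 0]], [0, [0, -1, 0], [0, 0, 0]], [0, [0, -1, 0], [0, 0, 0]], [0, [0, -1, 0], [0, 0, 0]], [0, [0, -1, 0], [0, 0, 0]]]}}

```text
t: 16.95
tool_pos: [0.4496, 0.0858, 0.113]
tool_rot: [-3.14, 0.084, -0.002]
contact_force: [0.9, 0.8, 0.4]
opening: 0.0
grip_force: 0.0
```

Request:
{"fn": "play_rows", "kwargs": {"series": [[0, [0, 0, 0], [0, 0, 0]], [0, [0, 0, 0.9], [0, 0, 0]], [0, [0, 0, 0.8], [0, 0, 0]], [0, [0.4, 0, 0.1], [0, 0, 0]], [0, [0.2, 0, 0], [0, 0, 0]], [0, [0.1, 0, 0], [0, 0, 0]], [0, [0, 0, 0], [0, 0, 0]]]}}

```text
t: 17.82
tool_pos: [0.4855, 0.0822, 0.0238]
tool_rot: [-3.14, 0.084, -0.002]
contact_force: [-1.4, 0.2, -0.2]
opening: 0.0003
grip_force: 0.0
```

```bash
python3 w.py
```

```text
t 17.82 station [[-0.062   0.0816  0.0238]] yaw -3.08 z [ 0.002  0.    -1.   ] F -1.4 0.1 -0.2 open 0.0003
```

Request:
{"fn": "play_rows", "kwargs": {"series": [[0, [0.06, 0, 0], [0, 0, 0]], [0, [0.06, 0, 0], [0, 0, 0]], [0, [0.06, 0, 0], [0, 0, 0]], [0, [0, 0, 0], [0, 0, 0]]]}}

```text
t: 18.32
tool_pos: [0.4921, 0.0821, 0.0225]
tool_rot: [3.14, -0.083, -0.007]
contact_force: [-5.8, 0.6, 4.8]
opening: 0.0
grip_force: 2.8
```

```bash
python3 w.py
```

```text
t 18.32 station [[-0.0554  0.0819  0.0225]] yaw -3.04 z [-0.005  0.    -1.   ] F -5.8 0.3 4.8 open 0.0
```

Both ends give the same contact depth (-55.4 mm), so the rail is flush. One last nudge on the end against the stop will follow.

Request:
{"fn": "play_rows", "kwargs": {"series": [[0, [-0.8, 0, 0], [0, 0, 0]], [0, [0, 0, -0.9], [0, 0, 0]], [0, [0, 0, -0.9], [0, 0, 0]], [0, [0, 1, 0], [0, 0, 0]], [0, [0, 1, 0], [0, 0, 0]], [0, [0, 1, 0], [0, 0, 0]], [0, [0, 1, 0], [0, 0, 0]], [0, [0, 1, 0], [0, 0, 0]]]}}

```text
t: 19.32
tool_pos: [0.4402, -0.1672, 0.113]
tool_rot: [3.14, -0.084, 0.001]
contact_force: [0.3, 0.3, 0.8]
opening: 0.0002
grip_force: 0.0
```

Request:
{"fn": "play_rows", "kwargs": {"series": [[0, [0.7, 1, 0], [0, 0, 0]], [0, [0.7, 1, 0], [0, 0, 0]], [0, [0, 0, 0], [0, 0, 0]], [0, [0, 0, 0.9], [0, 0, 0]], [0, [0, 0, 0.88], [0, 0, 0]], [0, [0, -0.6, 0], [0, 0, 0]], [0, [0, -0.25, 0], [0, 0, 0]], [0, [0, 0, 0], [0, 0, 0]]]}}

```text
t: 20.32
tool_pos: [0.5077, -0.2261, 0.0247]
tool_rot: [3.139, -0.081, 0.002]
contact_force: [-0.7, -0.1, -1.6]
opening: 0.0002
grip_force: 0.0
```

```bash
python3 w.py
```

```text
t 20.32 station [[-0.0232 -0.225   0.0247]] yaw -2.94 z [ 0.001 -0.001 -1.   ] F -0.7 -0.1 -1.6 open 0.0002
```

Request:
{"fn": "play_rows", "kwargs": {"series": [[0, [0, -0.1, 0], [0, 0, 0]], [0, [0, -0.08, 0], [0, 0, 0]], [0, [0, -0.06, 0], [0, 0, 0]], [0, [0, -0.05, 0], [0, 0, 0]], [0, [0, 0, 0], [0, 0, 0]]]}}

```text
t: 20.95
tool_pos: [0.508, -0.214, 0.0242]
tool_rot: [3.136, -0.083, 0.001]
contact_force: [-1.1, -6.3, -0.7]
opening: 0.0003
grip_force: 2.7
```

```bash
python3 w.py
```

```text
t 20.95 station [[-0.0235 -0.2129  0.0242]] yaw -3.03 z [ 0.    -0.004 -1.   ] F -0.7 -6.4 -0.7 open 0.0003
```

Butted at the same depth as before. Retreating straight back and up, then a final check.

Request:
{"fn": "play_rows", "kwargs": {"series": [[0, [0, 0.3, 0], [0, 0, 0]], [0, [0, 0.6, 0], [0, 0, 0]], [0, [0, 0, -0.9], [0, 0, 0]], [0, [0, 0, -0.9], [0, 0, 0]], [0, [-0.5, 0.8, -0.9], [0, 0, 0]], [0, [-0.6, 0.9, -0.5], [0, 0, 0]], [0, [-0.6, 0.9, 0], [0, 0, 0]], [0, [0, 0.6, 0], [0, 0, 0]]]}}

```text
t: 21.95
tool_pos: [0.4114, -0.4132, 0.1827]
tool_rot: [3.14, -0.088, 0.001]
contact_force: [0.7, 0.8, 0.9]
opening: 0.0003
grip_force: 0.0
```

```bash
python3 w.py; python3 - <<'E'
from h import *
im=imaging.get_image("top")
t=cv2.resize(im["color"][185:305,100:510],(800,234),interpolation=2)
s=cv2.resize(imaging.get_image("scene")["color"][180:380,100:500],(700,350),interpolation=2)
cv2.imwrite("pics/end.png",cv2.vconcat([t,cv2.copyMakeBorder(s,0,0,0,100,0)]))
g=cv2.cvtColor(im["color"],cv2.COLOR_BGR2HSV)
for c in (240,270,300,310,380,395): 
    r=np.where((g[225:270,c,0]>8)&(g[225:270,c,0]<28)&(g[225:270,c,1]>70))[0]+225;print(c,r.min(),r.max())
P=proj(im,toW([(-.045,.15,.032),(-.045,-.2,.032)]));print("expected edge",P)
E
```

```text
t 21.95 station [[-0.1092 -0.417   0.1827]] yaw -3.23 z [ 0.001 -0.001 -1.   ] F 0.6 0.8 0.9 open 0.0003
240 234 255
270 234 256
300 235 257
310 236 257
380 238 259
395 238 259
expected edge [[235.09607908 255.37816451]
 [404.66669668 260.01237515]]
```

View pics/end.png

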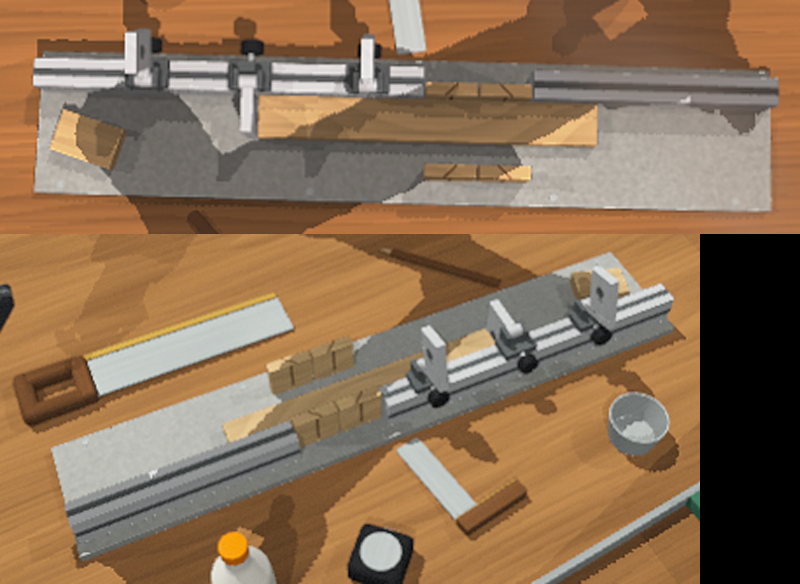

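The final views show the middle foot down in front of the fence, with the rail flush (edge rows 255–259, as predicted) and its end at the foot (crop 250–258,115). The other two feet are folded back and the tools haven't moved, so I'm handing in.

```bash
python3 -c "
from station import ctrl
print(ctrl.finish_job())"
```

```text
the job is handed in; nothing more can be done
None
```

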